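Fetch a filter ring out of its jar with the tongs

ROBOT

A 7-joint arm with a two-finger parallel gripper is mounted at the origin on the work surface. World frame = base frame: x ahead of the robot, y to its left, z up, the work surface at z = 0. Lengths are in m, angles in rad, forces in N, time in s.
With the tool pointing down it reaches from about 0.4 to 0.875 m from the base axis. Payload 6.5 kg.
Tool frame: the origin (TCP) lies between the finger pads, 19 mm behind the fingertips; this is the grasp point; z points along the fingers, y is the line along which they close (so a half turn about z gives the same grasp; the last joint's range is limited). The gripper opens to 88 mm and grips with 3 to 60 N. Pads are 18 mm wide; open, the fingers measure 123 mm over their backs; the gripper's body (75 mm by 187 mm) begins 45 mm behind the grasp point.
Start: joints at [-1.336, 0.536, -0.004, 1.538, 0.003, 1.067, -0.071], TCP at [0.193, 0.621, 0.257] pointing down, gripper open.
Joint ranges: [-2.7, 2.7], [-0.37, 2.16], [-1.27, 1.26], [0.24, 2.4], [-1.31, 4.45], [0.19, 1.91], [-2.76, 2.76]. Speed limits (rad/s): [2.39, 2.39, 3.14, 3.14, 3.14, 3.14, 3.14].

INTERFACE

Orientations are given as a rotation vector (axis times angle).
In Python, from station import get_state, capture, camera_model, job_done gives the robot as it stands.
- The arm moves only by the shell command python3 -m jog 'ROWS'. ROWS is JSON, a list of rows, each a list of 7 numbers: the turn, a rotation vector about the world's x, y, z in degrees, then the shift along the world's x, y, z in mm, then the finger opening in mm, from 0 to 88.1. A call has 1 to 10 rows; each row is the pose to reach, as a shift and turn from the pose commanded when the call began; what a row does not reach only later rows make up. A row lasts 1/10 s, in which the tool goes at most 50 mm and 8.59 degrees, less where a joint would pass 70% of its speed; a pose out of reach is approached as far as the arm can. A call with a gripper value outside its range is refused whole. The fingers move at their own pace and stop on an object; the grip force is fixed at half the most. Time passes only in rows, so rows that repeat a pose let the fingers close. It gives the time, the measured TCP pose, the force, the opening and the grip force at its end, in the units of the state.
- get_state(): the state, without advancing time (a new reading comes with each control period).
- capture(name): name is "side" or "top" or "wrist"; returns the picture (480x640x3 uint8, red, green, blue); there is no depth.
- camera_model(name): a dict with "fx", "fy", "cx", "cy" (pixels), "position" and "attitude" of the camera in the world. Camera axes: x right, y up, looking along -z (the intrinsics and any distortion apply to the point x, -y, -z); pixel columns grow to the right and rows downward; lengths in m; the calibration is good to about 2 mm. A picture is of the moment at which its call begins: read the wrist's pose just before it. camera_model takes no time and is no camera call; for the wrist camera it gives the pose at the moment of the call.
- job_done(): hands the job in; it is judged then, once.
The state is a dict: "clock": time; "q": joint angles; "dq": joint speeds; "joint_efforts": joint torques, N m; "eef_pos": TCP position; "ee_rot": TCP orientation; "ft_force": force on the tool from outside, world axes, zero at the start; "moment": the same for the moment, N m; "opening": opening from 0.0 (shut) to 1.0 (fully open); "grasp_force": force on a finger pad.
Only numpy, scipy, OpenCV 4.12 (cv2) and the standard library are available. Lean on these libraries where they do the work, as an engineer would, in place of code of your own. Each camera call takes 0.05 s, during which the arm holds its last target. There are 200 camera calls.

TASK

Lift the loose cap off the jar by its knob and leave it lying flat, knob up, inside the round dish. Then take the tongs out of their stand, squeeze them on the ceramic ring in the jar and lift it out with the tongs alone, never touching the ring with the gripper. Finish while still holding it, with the ring at rest in the closed tongs, in the air at least 5 cm above the jar's rim; leave the things standing around where they are.

Things in the scene. Friction and masses are not known exactly. Their poses are not given: they have to be found in the camera images.
- jar: clear plastic jar, fixed, open at the top under its cap: outer diameter 92 mm, inner diameter 86 mm, 70 mm tall, inner floor 5 mm above its underside. Origin: centre of the underside, z up
- cap: loose grey round cap sitting on the jar, no thread: 102 mm across, a 12 mm deep skirt round the jar's rim with 2.5 mm play, flat top face 15 mm above the origin, and on it a central round knob 24 mm in diameter and 24 mm tall (15 to 39 mm above the origin); 60 g. Origin: centre of the skirt's lower edge, z up (58 mm above the jar's origin when on)
- ring: white ceramic filter ring standing upright on the jar's floor, near its middle (up to 5 mm off in x and in y): outer diameter 22 mm, hole 10 mm, 24 mm tall, about 15 g. Origin: centre of the underside, z up
- dish: shallow white round dish, fixed: outer diameter 120 mm, inner diameter 114 mm, rim 14 mm high, inner floor 4 mm above its underside. Origin: centre of the underside, z up
- stand: white stand for the tongs, fixed: a foot plate 70 x 90 x 6 mm (x, y, z) with an open-topped rectangular cup 28 x 66 mm (x, y) on it whose rim is 90 mm and inner floor 9 mm above the underside; inside 22 x 60 mm, so the tongs lean little. Origin: centre of the underside, z up
- tongs: steel tongs standing upright in the stand, tips down, 173 mm tall, 110 g: two legs hang from hinges in a bridge block 22 x 28 x 14 mm at the top. y: line along which the legs close; x: their width; z up. Origin: between the tips at their lower ends. Hinges 165 mm above it at y = +-11 mm. A spring holds them open until each leg is pushed with about 5 N at the grip plates; some 8 N close them
- tongs_grip (a point): midway between the grip plates, 137 mm above their origin (36 mm below the top): a good TCP for gripping from above, fingers closing along the tongs' y. Width over the plates here: 36 mm open (39 mm at the plates' lower ends), about 32 mm closed on the ring. Fingers set to 37 mm carry the tongs nearly open (tips 39 mm apart); shut the fingers with 20 to 35 N to hold the ring in the tips
- tong_left: the tongs' leg on their +y side, 20 mm wide, outside it a flat grip plate 20 mm wide from 110 to 159 mm above the tongs' origin; its tip is a rubber plate 20 mm wide, 5 mm thick, 28 mm tall. Tips are 43 mm apart inside, about 54 mm outside, when open. Origin on the hinge, axes as the tongs' when open; turns about x by about 0.065 rad to reach the ring, 0.14 at most
- tong_right: the tongs' leg on their -y side, as tong_left
- food_tin: bystander: metal tin 54 mm in diameter, 60 mm tall, standing among the task's things
- magnet: bystander: black magnet cleaner 60 x 42 x 41 mm with a ridge on top, among the task's things
- test_bottle: bystander: small bottle 40 mm in diameter, 70 mm tall, towards the far edge
- beaker: bystander: open glass beaker 70 mm in diameter, 70 mm tall, towards the far edge
Mind the look-alikes: they are no part of the job. Of the things like the cap, leave any that is yellow; of the rest the larger one is meant. Several things have the shape of the dish; the one meant has the colours described above.

How it is judged:
On the way, in this order (a step that is already met when the one before it is completed fails the run):
1. the cap lies flat, knob up, in the dish and is let go (horizontal distance between cap and dish below 0.012 m and z of cap in the frame of dish below 0.009 m and angle between cap's own z axis and vertical below 0.12 rad and contact force between the fingers and cap below 0.05 N), for 0.2 s.
2. the gripper has lifted the tongs out of the stand (z of tongs in the frame of stand above 0.09 m and contact force between the fingers and tongs above 1 N), for 0.2 s.
3. the ring is lifted out of the jar between the legs of the tongs (z of ring in the frame of jar above 0.115 m and contact force between ring and tong_left above 0.3 N and contact force between ring and tong_right above 0.3 N and contact force between the fingers and tongs above 1 N and contact force between the arm and ring below 0.05 N and contact force between each of ring, tongs and jar below 0.05 N and contact force between each of ring, tongs and stand below 0.05 N and contact force between each of ring, tongs and dish below 0.05 N), for 0.2 s.
At the end, for the whole second after the job is handed in: Gripper holds the tongs; both legs pinch the still ring (>0.3 N), its underside >115 mm over the jar's; arm not touching the ring; ring and tongs clear of jar, stand, dish; cap let go in the dish: within 12 mm of centre, <9 mm above the dish's underside, tilt <0.12 rad, at rest (all of step 1 and all of step 3 and linear speed of ring below 0.03 m/s and linear speed of cap below 0.02 m/s); the arm keeps its last pose, push and grip.
It fails at once if the gripper or arm touches the ring (over 0.5 N) (contact force between the arm and ring above 0.5 N).
It fails at once if a bystander is moved by more than 30 mm (distance of any of food_tin, magnet, test_bottle, beaker from where it was at the start of the episode above 0.03 m).
It also fails if it takes over 64 s, if anything falls off the work surface, if the arm or the gripper's body presses on something with over 40 N, if the wrist force passes 120 N, or if a joint passes its speed limit or range.

## Working session

There is one attempt and no reset: what is moved stays moved. The work goes in short steps, Python scripts to look and compute and a shell command to move; the robot and the scene stay as the last step left them, time stands still between calls to the robot, and variables do not carry over. Pictures are saved under pics/ and viewed, at most 14 in all, crops included, and the job is handed in when it is done.

```bash
ls; mkdir -p pics
python3 - <<'E'
from station import *
import cv2
s=get_state();print(s['eef_pos'],s['ee_rot'],s['clock'])
for n in("top","side"):
    m=camera_model(n);print(n,m)
    cv2.imwrite(f"pics/{n}0.png",capture(n)[:,:,::-1])
print(camera_model("wrist"))
E
```

```text
pics
[0.19241622 0.62026274 0.25656634] [-4.70533350e-01 -3.10600218e+00  2.68185872e-03] 0.0
top {'fx': 526.277055174307, 'fy': 526.277055174307, 'cx': 316.2247532637729, 'cy': 249.00302477105924, 'position': array([0.48884285, 0.04047754, 1.2781771 ]), 'attitude': array([ 0.06571935, -0.07177366, -1.5928567 ])}
side {'fx': 468.7941785191305, 'fy': 468.7941785191305, 'cx': 321.8118461776368, 'cy': 240.27245036395263, 'position': array([ 0.39278702, -0.51628741,  0.83616106]), 'attitude': array([ 0.68844933, -0.11062478, -0.3110935 ])}
{'fx': 396.29107235792907, 'fy': 396.29107235792907, 'cx': 317.06659805209955, 'cy': 236.86762894386075, 'position': array([0.11182084, 0.64554251, 0.38325671]), 'attitude': array([-0.28613226, -0.20699867,  1.25812559])}
```

View pics/top0.png

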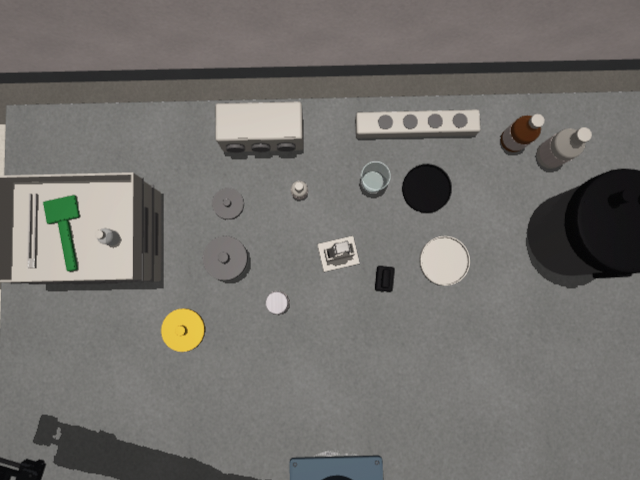

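View pics/side0.png

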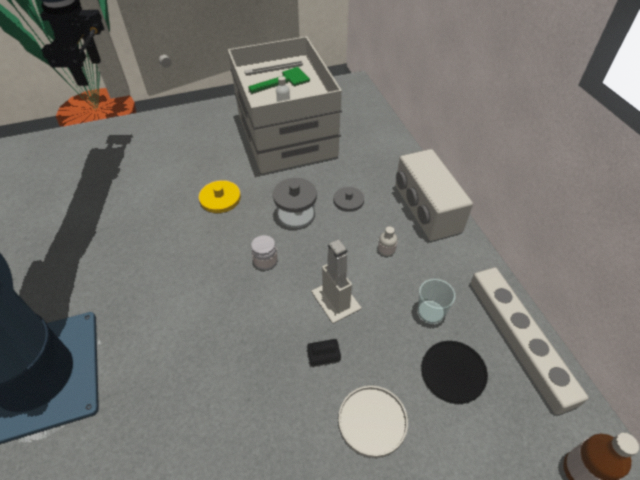

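The top view shows three cap-like things. The grey one at (225,258) is large and stands on the jar, as the side view at (295,190) shows. The grey one at (228,204) is smaller, and (183,330) is yellow. The large grey one fits. Of the dish-shaped things, white (445,261) fits and black (427,188) does not. The tongs and stand are at (340,253). I'll confirm with a crop and measure.

```bash
cat > h.py <<'E'
from station import *
import cv2, numpy as np
from scipy.spatial.transform import Rotation as R
np.set_printoptions(precision=4,suppress=True)
def ray(m,p):
    d=R.from_rotvec(m['attitude']).apply([(p[0]-m['cx'])/m['fx'],-(p[1]-m['cy'])/m['fy'],-1.])
    return np.array(m['position']),d
def plane(m,p,z):
    o,d=ray(m,p); return o+d*(z-o[2])/d[2]
def tri(*mp):
    A=np.zeros((3,3));b=np.zeros(3)
    for m,p in mp:
        o,d=ray(m,p);d=d/np.linalg.norm(d);P=np.eye(3)-np.outer(d,d);A+=P;b+=P@o
    X=np.linalg.solve(A,b)
    return X,[np.round(proj(m,X)-np.array(p),1) for m,p in mp]
def proj(m,X):
    c=R.from_rotvec(m['attitude']).inv().apply(np.array(X)-m['position'])
    return np.array([m['cx']+m['fx']*c[0]/-c[2],m['cy']-m['fy']*c[1]/-c[2]])
def rd(n): return cv2.imread(f'pics/{n}.png')
E
python3 - <<'E'
from h import *
t=camera_model('top');s=camera_model('side');T=rd('top0');S=rd('side0')
def crop(I,x,y,w,h,k): return cv2.resize(I[y:y+h,x:x+w],None,fx=k,fy=k,interpolation=cv2.INTER_CUBIC)
a=crop(T,200,180,100,110,4)[:, :400];b=crop(T,310,225,60,55,6.6);c=crop(S,265,170,110,80,3.6);d=crop(S,305,230,60,95,3.0)
out=np.zeros((600,800,3),np.uint8)
for I,(x,y) in ((T[185:285,195:295],(0,0)),(T[228:278,315:365],(400,0)),(S[170:240,265:365],(0,300)),(S[232:327,295:380],(400,300))):
    f=min(400/I.shape[1],300/I.shape[0]);J=cv2.resize(I,None,fx=f,fy=f,interpolation=cv2.INTER_CUBIC);print(f);out[y:y+J.shape[0],x:x+J.shape[1]]=J
cv2.imwrite('pics/crop1.png',out)
# dish: white blob ellipse in both
for n,I,c,m in(('top',T,(445,261),t),('side',S,(373,421),s)):
    g=(I.min(2)>140).astype(np.uint8);k,L,st,ce=cv2.connectedComponentsWithStats(g);l=L[c[1],c[0]]
    cn=max(cv2.findContours((L==l).astype(np.uint8),0,1)[0],key=cv2.contourArea);e=cv2.fitEllipse(cv2.convexHull(cn))
    print(n,e,st[l],plane(m,e[0],.014))
    globals()['e'+n]=e[0]
print('dish tri',tri((t,etop),(s,eside)))
E
```

```text
3.0
6.0
4.0
3.1578947368421053
top ((445.02508544921875, 260.0644226074219), (48.8764533996582, 50.3243293762207), 147.1730194091797) [ 421  236   49   50 1873] [ 0.5655 -0.2752  0.014 ]
side ((373.0303955078125, 419.92523193359375), (67.68010711669922, 72.56136322021484), 136.41751098632812) [ 339  385   70   71 3715] [ 0.5644 -0.2785  0.014 ]
dish tri (array([ 0.5658, -0.2767,  0.0078]), [array([-0.,  0.]), array([ 0., -0.])])
```

View pics/crop1.png

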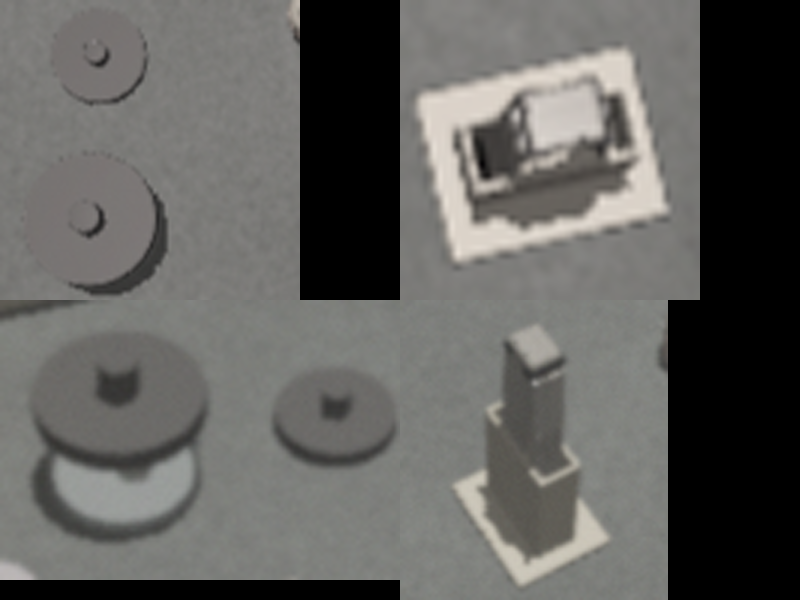

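The crop confirms it: the grey cap with its knob at top (223,257.5) / side (294.5,185.5) is larger than the one beside it and sits on the clear jar. The tongs' bridge block is at top (342.7,247.7) / side (338,246).

Run:
```python
from h import *
t=camera_model('top');s=camera_model('side');T=rd('top0')
print('knobtop',tri((t,(223,257.5)),(s,(294.5,185.5))))
print('captop',tri((t,(225.3,257.7)),(s,(294.8,193))), plane(t,(225.3,257.7),.073),plane(t,(223,257.5),.097))
print('tongs',tri((t,(342.7,247.7)),(s,(338.1,246.3))), plane(t,(342.7,247.7),.182))
g=np.zeros(T.shape[:2],np.uint8);g[225:280,310:370]=(T.min(2)>125)[225:280,310:370]
cn=np.vstack(cv2.findContours(g,0,1)[0])
f=np.array([plane(t,p[0],.006)[:2]*1000 for p in cn],np.float32)
r=cv2.minAreaRect(f);print('foot',r,cv2.boxPoints(r).tolist())
g2=np.array([[415,95],[630,47],[668,212],[458,263]],float);P=np.array([plane(t,((x-400)/6+315,y/6+228),.006)[:2] for x,y in g2]);print(P,P.mean(0),np.degrees(np.arctan2(*(P[0]-P[1])[::-1])),np.degrees(np.arctan2(*(P[3]-P[2])[::-1])))
for n,p in (('tin',(277,303)),('magnet',(385,279)),('beak',(375,178)),('bottle',(300,190)),('smallcap',(228,204))): print(n,plane(t,p,.05))
st=get_state();Rr=R.from_rotvec(st['ee_rot']);print(Rr.as_matrix())
```

```text
knobtop (array([0.5795, 0.2451, 0.0933]), [array([ 0.1, -0.6]), array([-0.6,  0.1])])
captop (array([0.5797, 0.2439, 0.0706]), [array([ 0. , -0.2]), array([-0.2,  0. ])]) [0.579  0.2436 0.073 ] [0.5778 0.2448 0.097 ]
tongs (array([ 0.5875, -0.0207,  0.1803]), [array([ 0.1, -0.6]), array([-0.7,  0.1])]) [ 0.5861 -0.0203  0.182 ]
foot ((594.026123046875, -9.846076965332031), (140.92401123046875, 110.45675659179688), 6.385977268218994) [[517.8585205078125, 37.20243453979492], [530.1441650390625, -72.56896209716797], [670.1937255859375, -56.894588470458984], [657.9080810546875, 52.876808166503906]]
[[ 0.6126  0.0309]
 [ 0.6301 -0.0567]
 [ 0.5628 -0.0701]
 [ 0.5442  0.0152]] [ 0.5874 -0.0202] 101.32211854425942 102.31786467196011
tin [0.4725 0.1285 0.05  ]
magnet [ 0.5223 -0.1242  0.05  ]
beak [ 0.762  -0.1088  0.05  ]
bottle [0.7372 0.0696 0.05  ]
smallcap [0.7076 0.2401 0.05  ]
[[-0.9551  0.2962 -0.0003]
 [ 0.2962  0.9551 -0.0015]
 [-0.0001 -0.0015 -1.    ]]
```

Cap on the jar is at (0.579,0.244), the dish at (0.565,-0.277), and the tongs at (0.587,-0.020) with their y axis at about 102°. Moving over the cap.

```bash
python3 -m jog '[[0,0,0,20,-25,0,88],[0,0,0,45,-60,0,88],[0,0,0,75,-95,0,88],[0,0,0,105,-130,0,88],[0,0,0,135,-165,0,88],[0,0,0,165,-205,0,88],[0,0,0,195,-245,0,88],[0,0,0,225,-280,0,88],[0,0,0,245,-310,0,88],[0,0,0,258,-320,0,88]]'
python3 -m jog '[[0,0,0,30,-10,-10,88],[0,0,0,70,-25,-20,88],[0,0,0,100,-40,-30,88],[0,0,0,125,-53,-40,88],[0,0,0,128,-55,-40,88],[0,0,0,128,-55,-40,88],[0,0,0,128,-55,-40,88]]'
python3 - <<'E'
from h import *
st=get_state();m=camera_model('wrist');I=capture('wrist');print(st['eef_pos'],st['ee_rot'],m['position'],ray(m,(320,240))[1])
print('knob',proj(m,[.579,.2445,.097]),proj(m,[.579,.2445,.073]))
cv2.imwrite('pics/w1.png',I[:,:,::-1])
E
```

```text
clock: 1.1
eef_pos: [0.4525, 0.2963, 0.2572]
ee_rot: [0.479, 3.104, -0.003]
ft_force: [-0.5, 0.5, 0.7]
opening: 0.998
grasp_force: 0.0
clock: 1.8
eef_pos: [0.5775, 0.247, 0.2175]
ee_rot: [-0.468, -3.106, -0.001]
ft_force: [-0.3, -0.7, -0.0]
opening: 0.996
grasp_force: 0.0
[0.5775 0.247  0.2175] [-0.4683 -3.1056 -0.001 ] [0.4969 0.2718 0.3443] [ 0.3178 -0.0912 -0.9438]
knob [314.5233 239.8731] [314.7542 228.8388]
```

View pics/w1.png

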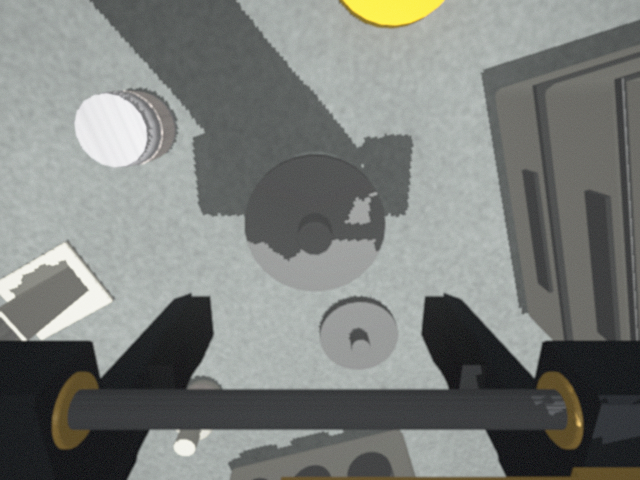

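The wrist view shows the big cap's disc centred near (315,223) and its knob top at about (315,238), which matches the prediction (314.5,240). Descending to grip the knob.

```bash
python3 -m jog '[[0,0,0,1,-2,-25,88],[0,0,0,1,-2,-55,88],[0,0,0,1,-2,-85,88],[0,0,0,1,-2,-105,88],[0,0,0,1,-2,-115,88],[0,0,0,1,-2,-120,88],[0,0,0,1,-2,-122,88],[0,0,0,1,-2,-122,40],[0,0,0,1,-2,-122,10],[0,0,0,1,-2,-122,10]]'
python3 -m jog '[[0,0,0,0,0,0,10],[0,0,0,0,0,0,10],[0,0,0,0,0,0,10],[0,0,0,0,0,0,10],[0,0,0,0,0,0,10]]'
```

```text
clock: 2.85
eef_pos: [0.58, 0.244, 0.0962]
ee_rot: [0.471, 3.105, 0.001]
ft_force: [0.3, -0.0, 0.3]
opening: 0.747
grasp_force: 0.0
clock: 3.35
eef_pos: [0.5796, 0.2438, 0.0954]
ee_rot: [-0.471, -3.106, -0.0]
ft_force: [0.0, 0.6, -0.8]
opening: 0.299
grasp_force: 0.0
```

```bash
python3 -m jog '[[0,0,0,0,0,0,10],[0,0,0,0,0,0,10],[0,0,0,0,0,0,10],[0,0,0,0,0,5,10],[0,0,0,0,0,15,10],[0,0,0,0,0,35,10],[0,0,0,0,0,60,10],[0,0,0,0,0,80,10],[0,0,0,0,0,85,10],[0,0,0,0,0,85,10]]'
python3 - <<'E'
from h import *
st=get_state();m=camera_model('wrist');I=capture('wrist');print(st['eef_pos'],st['ee_rot'])
cv2.imwrite('pics/w2.png',I[:,:,::-1])
p=st['eef_pos'];print(proj(m,p+[0,0,-.022]),proj(m,p+[0,0,.002]))
E
```

```text
clock: 4.35
eef_pos: [0.5801, 0.244, 0.1815]
ee_rot: [0.47, 3.104, 0.002]
ft_force: [0.3, -0.6, -0.5]
opening: 0.262
grasp_force: 30.0
[0.5801 0.244  0.1815] [0.4704 3.1045 0.0019]
[317.543  311.7754] [317.6213 344.7839]
```

View pics/w2.png

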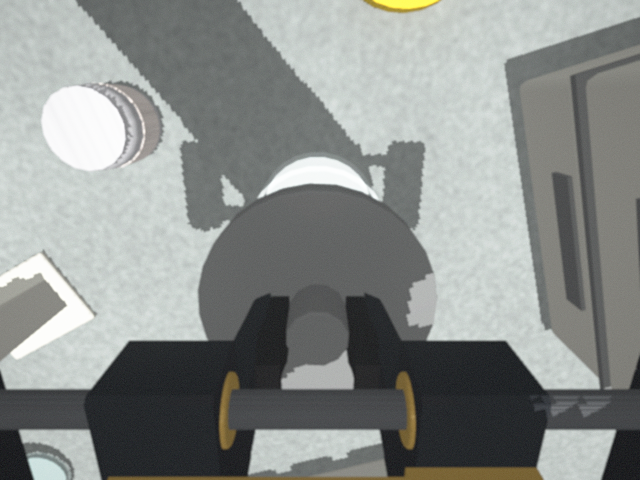

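The cap is gripped and off the jar, with the knob's top at about (317,340) between the fingers. It sits about 2 mm towards the camera. I'll carry it high over the tongs to the dish.

```bash
python3 -m jog '[[0,0,0,0,-5,30,10],[0,0,0,0,-30,65,10],[0,0,0,0,-65,88,10],[0,0,0,-5,-110,95,10],[0,0,0,-5,-155,95,10],[0,0,0,-5,-200,95,10],[0,0,0,-5,-245,95,10],[0,0,0,-10,-290,95,10],[0,0,0,-10,-335,95,10],[0,0,0,-10,-380,95,10]]'
python3 -m jog '[[0,0,0,0,-40,-5,10],[0,0,0,0,-80,-30,10],[0,0,0,0,-115,-65,10],[0,0,0,-1,-135,-105,10],[0,0,0,-1,-140,-145,10],[0,0,0,-1,-141,-165,10],[0,0,0,-1,-141,-170,10],[0,0,0,-1,-141,-170,10],[0,0,0,-1,-141,-170,10]]'
python3 - <<'E'
from h import *
st=get_state();m=camera_model('wrist');I=capture('wrist');print(st['eef_pos'],st['ee_rot'])
cv2.imwrite('pics/w3.png',I[:,:,::-1])
for n in('top','side'): cv2.imwrite(f'pics/{n}1.png',capture(n)[:,:,::-1])
E
```

```text
clock: 5.4
eef_pos: [0.5686, -0.1378, 0.2741]
ee_rot: [-0.47, -3.104, -0.0]
ft_force: [1.0, 0.0, -0.8]
opening: 0.259
grasp_force: 30.0
clock: 6.3
eef_pos: [0.5693, -0.2772, 0.1064]
ee_rot: [0.47, 3.105, -0.0]
ft_force: [-0.2, 0.3, 0.3]
opening: 0.262
grasp_force: 30.0
[ 0.5693 -0.2772  0.1064] [ 0.4697  3.1048 -0.0005]
```

View pics/w3.png

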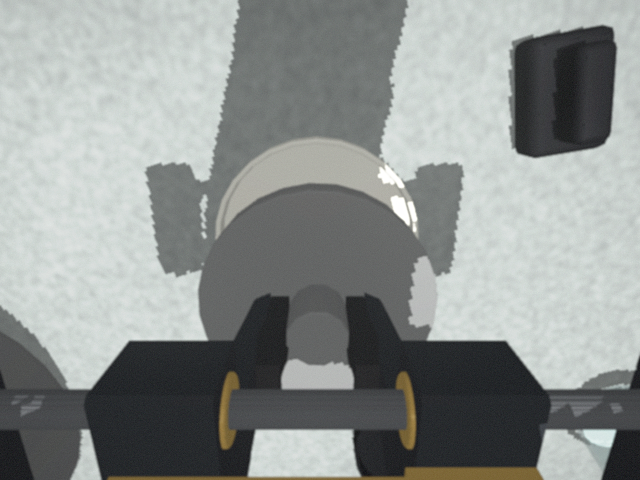

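The white dish's rim shows below the cap: near edge at (317,138), left (217,225), right (417,225). I'll compare the two centres.

Run:
```python
from h import *
m=camera_model('wrist');p=get_state()['eef_pos'];u=np.array([-.955,.296,0]);v=np.array([.296,.955,0])
for px in((317,138),(217,225),(417,225)): 
    X=plane(m,px,.014);d=X-[*p[:2],.014];print('dish edge rel tool x,y mm',d@u*1000,d@v*1000)
for z in(-.0225,-.0375):
    X=plane(m,(318,184),p[2]+z)-p; print('cap edge',z,X@u*1000,X@v*1000)
    print(proj(m,p+u*.051+[0,0,z]),[proj(m,p+u*.0+s*v*.051+[0,0,z]) for s in(-1,1)])
```

```text
dish edge rel tool x,y mm 65.45444310157484 -0.3433524410512978
dish edge rel tool x,y mm 16.34380471131976 -58.2939388249982
dish edge rel tool x,y mm 16.395101968770923 57.55550220999052
cap edge -0.0225 54.62438688854888 0.15021146139207117
[317.6006 193.4051] [array([197.6271, 311.0193]), array([437.5732, 311.1933])]
cap edge -0.0375 51.588823380109446 0.16389223791004812
[317.6075 185.4335] [array([206.9454, 294.6479]), array([428.2603, 294.7957])]
```

```bash
python3 -m jog '[[0,0,0,-2.5,1,-20,10],[0,0,0,-2.5,1,-40,10],[0,0,0,-2.5,1,-52,10],[0,0,0,-2.5,1,-60,10],[0,0,0,-2.5,1,-64,10],[0,0,0,-2.5,1,-64,10],[0,0,0,-2.5,1,-64,40],[0,0,0,-2.5,1,-64,60],[0,0,0,-2.5,1,-64,60],[0,0,0,-2.5,1,-64,60]]'
python3 -m jog '[[0,0,0,0,0,0,60],[0,0,0,0,0,0,60],[0,0,0,0,0,0,60],[0,0,0,0,0,10,60],[0,0,0,0,0,40,60],[0,0,0,0,0,80,60],[0,0,0,0,0,125,60],[0,0,0,0,0,170,60],[0,0,0,0,0,190,60],[0,0,0,0,0,190,60]]'
python3 - <<'E'
from h import *
st=get_state();m=camera_model('wrist');I=capture('wrist');print(st['eef_pos'],st['ee_rot'],st['opening'])
T=capture('top')
cv2.imwrite('pics/w4.png',I[:,:,::-1]);cv2.imwrite('pics/t4.png',T[:,:,::-1])
out=np.zeros((480,800,3),np.uint8);out[:360,:480]=cv2.resize(I,(480,360))[:,:,::-1];out[:320,480:]=cv2.resize(T[221:301,405:485],(320,320),interpolation=cv2.INTER_CUBIC)[:,:,::-1]
cv2.imwrite('pics/c4.png',out)
E
```

```text
clock: 7.45
eef_pos: [0.5662, -0.2763, 0.0417]
ee_rot: [0.471, 3.106, -0.0]
ft_force: [-0.4, 0.3, 0.2]
opening: 0.602
grasp_force: 0.0
clock: 8.45
eef_pos: [0.5679, -0.2773, 0.236]
ee_rot: [0.47, 3.099, -0.003]
ft_force: [0.5, 0.6, -1.2]
opening: 0.682
grasp_force: 0.0
[ 0.5679 -0.2773  0.236 ] [ 0.47    3.0988 -0.0025] 0.6818946246266475
```

View pics/c4.png

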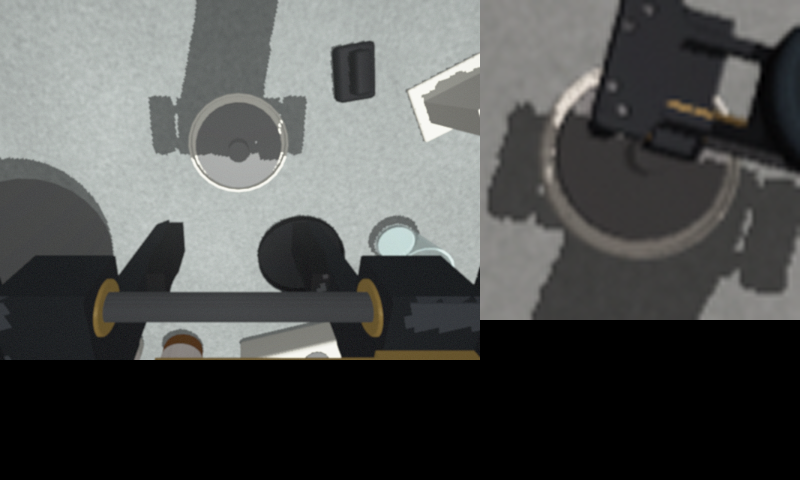

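The cap lies flat and centred inside the dish: cap disc (238,145) in the wrist inset, with an even rim around it. Going above the tongs with yaw +29°.

```bash
python3 -m jog '[[0,0,4,2,30,10,60],[0,0,8,4,70,25,60],[0,0,12,7,110,40,60],[0,0,16,10,150,45,60],[0,0,20,13,190,45,60],[0,0,24,16,225,45,60],[0,0,28,19,250,45,60],[0,0,29,19,257,45,60],[0,0,29,19,257,45,60],[0,0,29,19,257,45,60]]'
python3 - <<'E'
from h import *
st=get_state();m=camera_model('wrist');I=capture('wrist');print(st['eef_pos'],st['ee_rot'],st['opening'],R.from_rotvec(st['ee_rot']).as_matrix())
T=capture('top')
cv2.imwrite('pics/w5.png',I[:,:,::-1])
cv2.imwrite('pics/c5.png',cv2.resize(I[100:400,120:520],(800,600),interpolation=cv2.INTER_CUBIC)[:,:,::-1])
print(proj(m,[.587,-.02,.182]),proj(m,[.587,-.02,.09]))
E
```

```text
clock: 9.55
eef_pos: [0.5848, -0.0216, 0.276]
ee_rot: [0.316, -3.125, 0.002]
ft_force: [0.4, -0.5, -0.1]
opening: 0.677
grasp_force: 0.0
[ 0.5848 -0.0216  0.276 ] [ 0.3163 -3.1248  0.002 ] 0.6774839383561129 [[-0.9797 -0.2004 -0.0007]
 [-0.2004  0.9797 -0.0014]
 [ 0.001  -0.0012 -1.    ]]
[319.7846 255.267 ] [319.3146 214.0433]
```

View pics/c5.png

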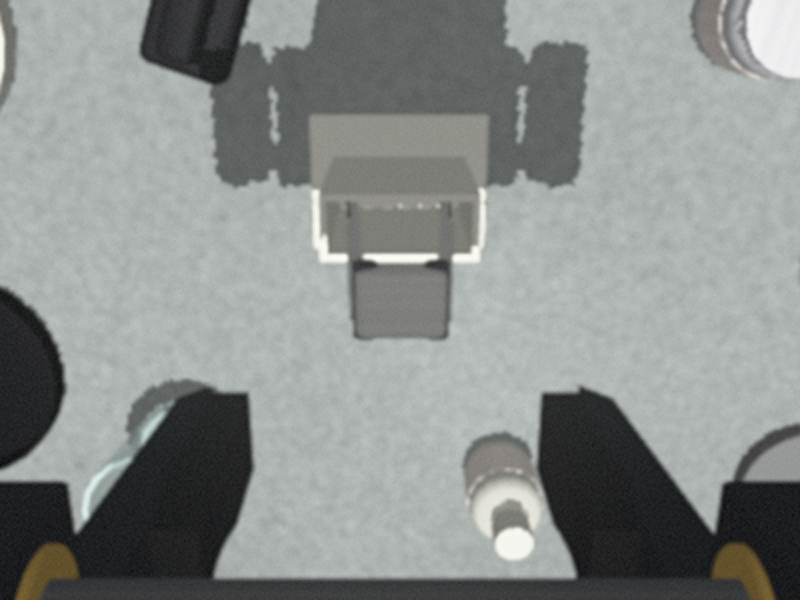

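The tongs' bridge block is centred at crop (402,302), full pixel (321,251), and square with the image, so the yaw is right.

Run:
```python
from h import *
t=camera_model('top');m=camera_model('wrist');p=get_state()['eef_pos']
w=(321,251.3)
print(tri((m,w),(t,(342.7,247.7))),tri((m,w),(t,(342.7,247.7)),(camera_model('side'),(338.1,246.3))))
X=plane(m,w,.182);print(X,(X-p)*1000)
# yaw from block edges and width check
a,b,c,d=[plane(m,(120+x/2,100+y/2),.182) for x,y in((358,268),(447,268),(447,337),(356,337))]
for e in(b-a,c-d): print(np.linalg.norm(e),np.degrees(np.arctan2(e[1],e[0])))
```

```text
(array([ 0.5862, -0.02  ,  0.1784]), [array([-0.9,  0.2]), array([-0.2,  0.1])]) (array([ 0.5871, -0.0201,  0.1789]), [array([-1.3,  1.8]), array([-0.2, -0.3]), array([-1. ,  0.3])])
[ 0.5846 -0.0198  0.182 ] [ -0.3431   1.828  -94.2952]
0.0261497212152477 101.57480886317501
0.027553943391325882 101.58701080162199
```

```bash
python3 -m jog '[[0,0,0,0.5,1.5,-25,60],[0,0,0,0.5,1.5,-60,60],[0,0,0,0.5,1.5,-90,60],[0,0,0,0.5,1.5,-110,60],[0,0,0,0.5,1.5,-122,60],[0,0,0,0.5,1.5,-130,60],[0,0,0,0.5,1.5,-130,60],[0,0,0,0.5,1.5,-130,37],[0,0,0,0.5,1.5,-130,37],[0,0,0,0.5,1.5,-130,37]]'
python3 -m jog '[[0,0,0,0,0,0,37],[0,0,0,0,0,0,37],[0,0,0,0,0,0,37],[0,0,0,0,0,0,37],[0,0,0,0,0,0,37],[0,0,0,0,0,0,37],[0,0,0,0,0,0,37]]'
```

```text
clock: 10.65
eef_pos: [0.5861, -0.0177, 0.1473]
ee_rot: [-0.322, 3.123, -0.0]
ft_force: [0.4, -0.2, 0.3]
opening: 0.437
grasp_force: 0.4
clock: 11.35
eef_pos: [0.5859, -0.0178, 0.1467]
ee_rot: [-0.322, 3.124, -0.0]
ft_force: [-0.5, 0.3, 5.7]
opening: 0.423
grasp_force: 6.2
```

```bash
python3 -m jog '[[0,0,0,0,0,5,37],[0,0,0,0,0,15,37],[0,0,0,0,0,30,37],[0,0,0,0,0,50,37],[0,0,0,0,0,70,37],[0,0,0,0,0,90,37],[0,0,0,0,0,110,37],[0,0,0,0,0,125,37],[0,0,0,0,0,130,37],[0,0,0,0,0,130,37]]'
python3 -m jog '[[0,0,0,0,10,0,37],[0,0,0,0,25,0,37],[0,0,0,0,45,0,37],[0,0,0,0,70,0,37],[0,0,0,0,95,0,37],[0,0,0,0,120,0,37],[0,0,0,0,140,0,37],[0,0,0,0,150,0,37],[0,0,0,0,155,0,37],[0,0,0,0,155,0,37]]'
python3 - <<'E'
from h import *
st=get_state();m=camera_model('wrist');I=capture('wrist');print(st['eef_pos'],st['ee_rot'],st['opening'])
S=capture('side');p=st['eef_pos']
cv2.imwrite('pics/w6.png',I[:,:,::-1]);cv2.imwrite('pics/s6.png',S[:,:,::-1])
out=np.zeros((600,800,3),np.uint8)
out[:375,:500]=cv2.resize(I,(500,375))[:,:,::-1]
c=proj(camera_model('side'),p).astype(int);print(c,proj(m,p+[0,0,-.137]),[proj(m,[.579,.244,z]) for z in(.005,.029,.07)])
J=S[max(c[1]-50,0):c[1]+100,c[0]-40:c[0]+35]; J=cv2.resize(J,(300,600),interpolation=cv2.INTER_CUBIC);out[:,500:]=J[:,:,::-1]
cv2.imwrite('pics/c6.png',out)
E
```

```text
clock: 12.35
eef_pos: [0.5858, -0.0178, 0.2775]
ee_rot: [-0.322, 3.123, -0.0]
ft_force: [-0.7, -0.0, -1.3]
opening: 0.417
grasp_force: 4.7
clock: 13.35
eef_pos: [0.5853, 0.1377, 0.276]
ee_rot: [0.323, -3.124, 0.0]
ft_force: [-0.4, 0.5, -0.7]
opening: 0.417
grasp_force: 4.7
[0.5853 0.1377 0.276 ] [ 0.3232 -3.1243  0.0003] 0.4173090304880683
[308 150] [317.6795 229.4093] [array([419.7778, 204.1462]), array([425.7945, 210.1755]), array([437.895 , 222.3014])]
```

View pics/c6.png

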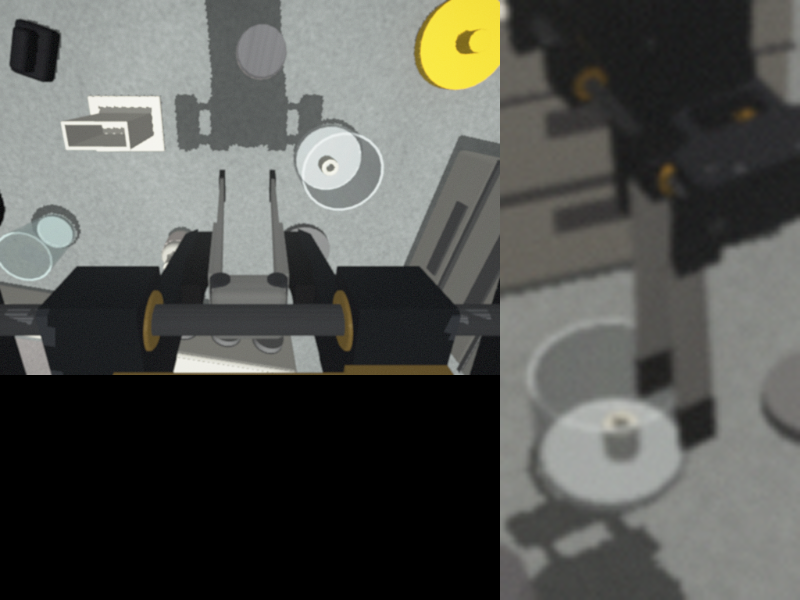

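The tongs are carried upright and open, tips near (284..348,220) in the full wrist image. The ring's white top in the jar is at about (422,211), and in the side view it stands on the jar floor. I'll measure the ring precisely.

Run:
```python
from h import *
m=camera_model('wrist');t=camera_model('side');p=get_state()['eef_pos'];print(p)
I=rd('w6');S=rd('s6')
J=I[185:240,395:450].astype(int);g=J.min(2);print('wrist warm/bright')
w=((J[:,:,2]-J[:,:,0])>8);ys,xs=np.nonzero(w);print(len(xs),xs.min()+395,xs.max()+395,ys.min()+185,ys.max()+185,xs.mean()+395,ys.mean()+185)
for r in range(18,38,1): print(r+185,' '.join('%3d'%v for v in g[r,12:45]))
K=S[195:222,285:312].astype(int)
for r in range(0,27): print(r+195,' '.join('%3d'%v for v in K[r].min(1)))
```

```text
[0.5856 0.1361 0.2763]
wrist warm/bright
130 411 431 203 223 421.4230769230769 212.3
203 213 201 174 138 115 114 113 113 114 115 115 115 119 125 136 140 137 136 139 150 175 193 209 219 215 215 218 216 216 218 216 215 217
204 206 176 140 118 115 109 114 117 112 116 117 130 145 170 187 195 190 183 176 170 170 180 195 210 217 217 217 217 216 218 218 215 218
205 192 158 122 110 112 114 112 114 113 127 144 174 197 220 229 230 227 226 221 214 203 190 190 197 210 214 216 218 215 216 218 216 215
206 184 137 111 109 111 109 112 117 133 160 190 221 232 234 240 236 233 233 232 233 227 217 200 193 200 212 216 215 218 214 216 217 216
207 173 126 110 113 110 113 114 136 173 211 230 237 240 237 237 235 234 234 233 233 231 226 213 198 202 209 215 214 217 215 216 218 216
208 167 129 106 108 104 112 125 167 207 236 240 240 237 233 232 229 227 229 228 231 233 232 223 221 216 217 215 219 215 219 218 216 217
209 160 122 110 113 110 122 159 200 232 240 239 235 235 229 217 200 189 192 208 225 232 232 232 229 226 225 219 214 215 216 215 213 215
210 156 122 107 108 119 146 190 232 241 240 235 232 231 225 195
[... 4028 characters left out ...]
 164 167 164 164 165 164 162
216 164 166 166 167 166 167 165 165 168 165 162 160 159 159 160 162 162 167 165 164 164 165 164 166 165 165 160
217 166 167 165 167 167 166 166 164 167 165 167 166 168 165 166 166 165 166 166 164 164 166 163 165 165 163 152
218 167 164 167 165 167 165 164 165 167 166 167 166 165 165 165 166 167 166 166 165 166 165 164 165 164 154 135
219 166 163 165 166 165 167 165 166 165 166 164 166 165 166 166 166 166 164 165 165 166 166 164 159 152 138 118
220 165 164 166 164 166 165 163 167 167 167 166 166 166 164 167 165 166 165 165 165 165 164 162 152 135 116 108
221 163 164 166 165 167 167 166 166 165 166 166 166 166 165 165 165 166 166 164 165 163 161 152 131 113 110 117
```

Run:
```python
from h import *
m=camera_model('wrist');s=camera_model('side');t=camera_model('top');st=get_state();p=st['eef_pos'];print(p)
print(tri((m,(422.5,214.2)),(s,(297.7,205.2))),plane(m,(422.5,214.2),.029),plane(s,(297.7,205.2),.029))
# jar rim ellipse in wrist image
I=rd('w6').astype(int)
print(plane(m,(438,221),.07))
# rim extents (from viewed picture, x1.28): left/right/top/bottom
for q in((302,170),(383,170),(342,131),(342,210)): print(plane(m,(q[0]*1.28,q[1]*1.28),.07))
# tips: end midpoint measured (316,220) near edge
u=R.from_rotvec(st['ee_rot']).as_matrix()[:,0];v=R.from_rotvec(st['ee_rot']).as_matrix()[:,1]
for sg in(-1,1): print(proj(m,p+u*.01+sg*v*.0245+[0,0,-.137]),proj(m,p-u*.01+sg*v*.0245+[0,0,-.137]))
```

```text
[0.5856 0.1361 0.2763]
(array([0.5837, 0.2389, 0.0334]), [array([-0.1,  0.4]), array([-0.2,  0.1])]) [0.5842 0.2404 0.029 ] [0.5852 0.2432 0.029 ]
[0.5785 0.2421 0.07  ]
[0.5846 0.1972 0.07  ]
[0.5663 0.2858 0.07  ]
[0.5339 0.228  0.07  ]
[0.6222 0.2555 0.07  ]
[282.3012 215.5306] [283.109  242.8038]
[353.2847 215.5397] [352.4531 242.8178]
```

```bash
python3 -m jog '[[0,0,0,0,10,0,37],[0,0,0,0,25,0,37],[0,0,0,0,45,0,37],[0,0,0,-1,65,-5,37],[0,0,0,-1,85,-15,37],[0,0,0,-1,98,-25,37],[0,0,0,-1,104,-30,37],[0,0,0,-1,104,-30,37],[0,0,0,-1,104,-30,37]]'
python3 - <<'E'
from h import *
st=get_state();m=camera_model('wrist');I=capture('wrist');p=st['eef_pos'];print(p,st['opening'],st['grasp_force'])
S=capture('side')
cv2.imwrite('pics/w7.png',I[:,:,::-1]);cv2.imwrite('pics/s7.png',S[:,:,::-1])
print(proj(m,[.584,.241,.029]),proj(m,p+[0,0,-.137]))
cv2.imwrite('pics/c7.png',cv2.resize(I[130:330,200:440],(720,600),interpolation=cv2.INTER_CUBIC)[:,:,::-1])
E
```

```text
clock: 14.35
eef_pos: [0.5849, 0.2403, 0.2465]
ee_rot: [-0.32, 3.125, -0.001]
ft_force: [0.1, 0.5, -0.5]
opening: 0.425
grasp_force: 4.7
[0.5849 0.2403 0.2465] 0.4254807819580826 4.667506987643719
[318.767  200.8668] [317.8017 229.2742]
```

View pics/c7.png

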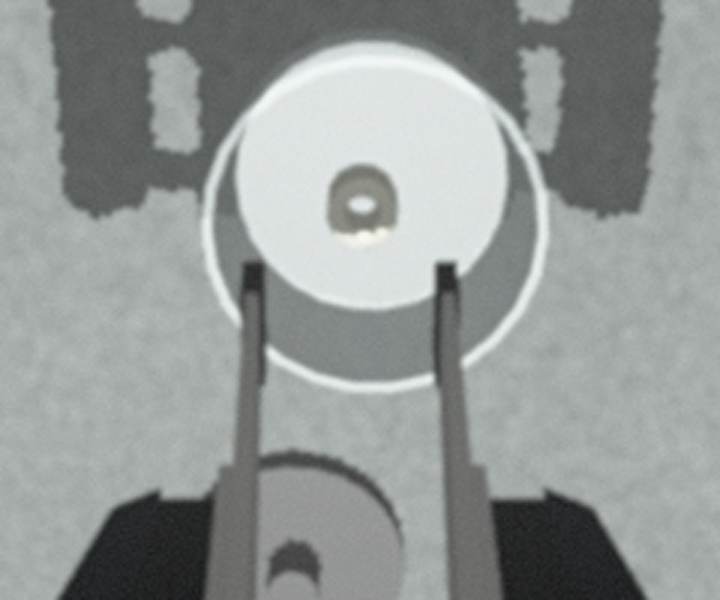

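The ring's top face is at crop (363,212), full (321,200.7), and the tips' midpoint is at crop (350,270). So the ring is about 3.5 mm further along the tongs' y. I'll correct and descend, watching the force.

```bash
python3 -m jog '[[0,0,0,-1.5,3.5,-5,37],[0,0,0,-1.5,3.5,-20,37],[0,0,0,-1.5,3.5,-40,37],[0,0,0,-1.5,3.5,-60,37],[0,0,0,-1.5,3.5,-75,37],[0,0,0,-1.5,3.5,-85,37],[0,0,0,-1.5,3.5,-92,37],[0,0,0,-1.5,3.5,-97,37],[0,0,0,-1.5,3.5,-98,37],[0,0,0,-1.5,3.5,-98,37]]'
python3 - <<'E'
from h import *
I=capture('wrist');S=capture('side')
cv2.imwrite('pics/w8.png',I[:,:,::-1])
out=np.zeros((400,800,3),np.uint8)
out[:,:400]=cv2.resize(I[130:330,220:420],(400,400))[:,:,::-1];out[:,400:]=cv2.resize(S[150:240,250:340],(400,400),interpolation=cv2.INTER_CUBIC)[:,:,::-1]
cv2.imwrite('pics/c8.png',out)
E
```

```text
clock: 15.45
eef_pos: [0.5834, 0.245, 0.1488]
ee_rot: [-0.322, 3.124, 0.0]
ft_force: [0.1, 0.5, -1.2]
opening: 0.42
grasp_force: 4.7
```

View pics/c8.png

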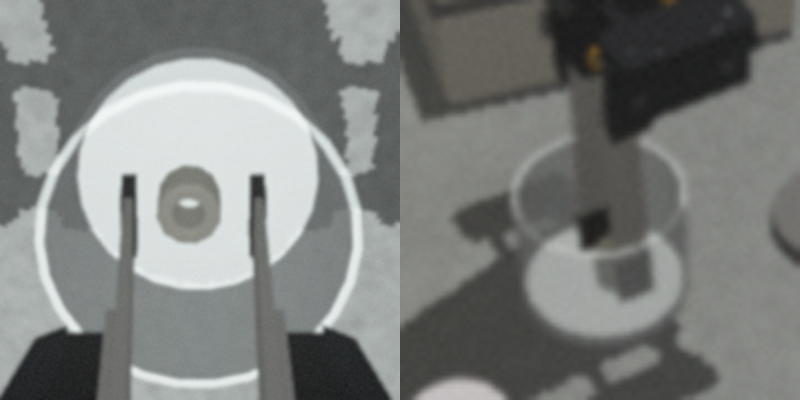

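The ring, at (189,213), stands between the tips, whose midpoint is (193,215). Closing.

```bash
python3 -m jog '[[0,0,0,0,0,0,34],[0,0,0,0,0,0,30],[0,0,0,0,0,0,20],[0,0,0,0,0,0,20],[0,0,0,0,0,0,20],[0,0,0,0,0,0,20],[0,0,0,0,0,0,20],[0,0,0,0,0,0,20],[0,0,0,0,0,0,20],[0,0,0,0,0,0,20]]'
python3 -m jog '[[0,0,0,0,0,2,20],[0,0,0,0,0,6,20],[0,0,0,0,0,12,20],[0,0,0,0,0,22,20],[0,0,0,0,0,36,20],[0,0,0,0,0,54,20],[0,0,0,0,0,74,20],[0,0,0,0,0,94,20],[0,0,0,0,0,112,20],[0,0,0,0,0,130,20]]'
python3 -m jog '[[0,0,0,0,0,14,20],[0,0,0,0,0,24,20],[0,0,0,0,0,30,20],[0,0,0,0,0,30,20],[0,0,0,0,0,30,20],[0,0,0,0,0,30,20],[0,0,0,0,0,30,20]]'
python3 - <<'E'
from h import *
I=capture('wrist');S=capture('side');p=get_state()['eef_pos']
x,y=proj(camera_model('side'),p+[0,0,-.12]).astype(int);print(x,y)
out=np.zeros((400,800,3),np.uint8)
out[:,:400]=cv2.resize(I[130:330,220:420],(400,400))[:,:,::-1];out[:,400:]=cv2.resize(S[y-50:y+50,x-50:x+50],(400,400),interpolation=cv2.INTER_CUBIC)[:,:,::-1]
cv2.imwrite('pics/c9.png',out)
E
```

```text
clock: 16.55
eef_pos: [0.5834, 0.2448, 0.1487]
ee_rot: [-0.322, 3.124, 0.0]
ft_force: [0.6, -0.9, 3.7]
opening: 0.363
grasp_force: 30.0
clock: 17.55
eef_pos: [0.5832, 0.2448, 0.2806]
ee_rot: [-0.322, 3.124, 0.001]
ft_force: [-0.7, -1.2, -1.5]
opening: 0.364
grasp_force: 30.0
clock: 18.25
eef_pos: [0.5828, 0.2447, 0.3077]
ee_rot: [0.322, -3.124, 0.001]
ft_force: [-0.5, 0.4, -1.0]
opening: 0.365
grasp_force: 30.0
293 152
```

View pics/c9.png

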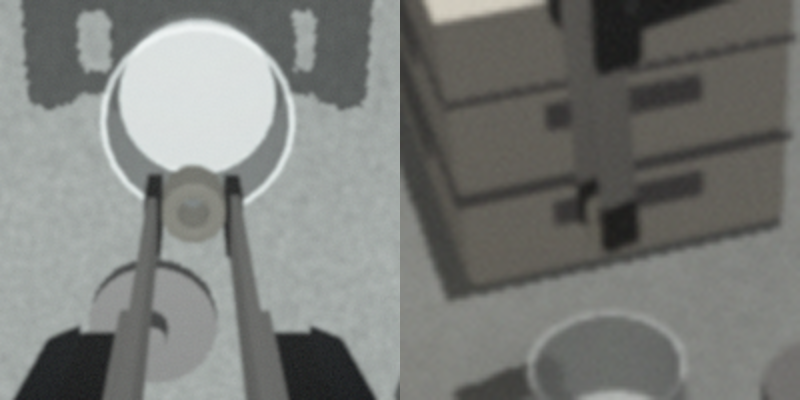

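The ring is held between the tips at (192,210), well above the empty jar (underside at about 0.164 m). Handing in.

```bash
python3 -m jog '[[0,0,0,0,0,0,20],[0,0,0,0,0,0,20],[0,0,0,0,0,0,20]]'; python3 -c "
from station import *
print(job_done())"
```

```text
clock: 18.65
eef_pos: [0.5831, 0.2448, 0.3084]
ee_rot: [0.322, -3.125, 0.0]
ft_force: [0.3, -0.2, -1.6]
opening: 0.36
grasp_force: 30.0
the job is handed in; nothing more can be done
None
```

I handed the job in at 18.65 s: the cap lies flat and centred in the white dish, and the closed tongs hold the ring about 9 cm above the jar's rim; `job_done()` gave no verdict.

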